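# Open the notions case to its lid rest and put the pattern weight away

## Robot

A 6-joint arm with a two-finger parallel gripper is mounted at the origin on the work surface. World frame = base frame: x ahead of the robot, y to its left, z up, the work surface at z = 0. Lengths are in mm, angles in degrees, forces in N, time in s.
With the tool pointing down it reaches from about 350 to 850 mm from the base axis. Payload 8.1 kg.
Tool frame: the origin (TCP) lies at the very end of the fingers, on their centre line; the grasp point (between the pads) lies 19 mm behind it (r.grasp_offset is the distance from the TCP to the grasp point, in mm); z points along the fingers, y is the line along which they close (so a half turn about z gives the same grasp; the last joint's range is limited). The gripper opens to 85 mm and grips with 20 to 120 N. Pads are 22 mm wide; open, the fingers measure 114 mm over their backs; the gripper's body (76 mm by 85 mm) begins 54 mm behind the grasp point. The pads swing forward as they close: fully open they stand 13 mm farther back than shut.
Start: joints at [61.627, 7.471, 85.268, -0, 87.261, -4.893], TCP at [239.035, 550.334, 231.292] pointing down, gripper open.
Joint ranges: [-169.43, 169.43], [-51.17, 129.36], [1.28, 143.12], [-76.62, 256.62], [0, 156.53], [-152.29, 152.29]. Speed limits (degrees/s): [136.94, 136.94, 159.86, 180, 180, 180].

## Interface

Orientations are given as [roll, pitch, yaw] about the fixed x, y, z axes, in that order (R = Rz(yaw) Ry(pitch) Rx(roll)).
In Python, from bench import r gives the robot as it stands.
- The arm moves only by the tool carry_out, never from a script. Its argument "commands" is a list of rows, each an object with "jaw": the finger opening in m, from 0 to 0.0854; "translation": the shift along the tool's x, y, z in m, a list of three; "spin": the turn about the tool's z in rad. A call has exactly 8 rows; each row shifts and turns the commanded pose from where the row before left it, along the tool's axes as they then stand; what a row does not reach is not made up. A row lasts 1/12 s, in which the tool goes at most 41.7 mm and 7.16 degrees, less where a joint would pass 70% of its speed; a pose out of reach is approached as far as the arm can. A call is refused whole if a number of a shift passes 0.0417 or a number of a turn 0.125, either way. A call with a gripper value outside its range is refused whole. The fingers move at their own pace and stop on an object; "squeeze" is the grip in N (left out, the last holds). Time passes only in rows, so rows that do not move let the fingers close, or fill a call up. It gives the time, the measured TCP pose, the force, the opening and the grip force at its end, in the units of the state.
- r.sense(): the state, without advancing time (a new reading comes with each control period).
- r.snapshot(name): name is "scene" or "top"; returns a dict with "pixels" (384x512x3 uint8, blue, green, red), "K" (3x3 intrinsics, pixels), "dist_coeffs" ([k1, k2, p1, p2, k3] as OpenCV has them; the pictures are not rectified), "extrinsics" (4x4, takes a point from camera to world coordinates). Camera axes: x right, y down, z forward; pixel columns grow to the right and rows downward; lengths in mm; the calibration is good to about 2 mm. A picture is of the moment at which its call begins. There is no depth.
- r.hand_in(): hands the job in; it is judged then, once.
Trained networks look in a picture, given as the dict that the camera call returned (one of the last four; its "shot" number tells which), for a name from the list of things; names that differ only in an ending like _2 or _b are one class to them, and where a whole thing is asked for, a point or a joint stands for the part that bears it (a point fixed in the world has none). Each returns a list of dicts, best first, with "score" (0 to 1); they miss things now and then, are a little off and sometimes report something else, mostly with a low value. They report only what shows in the picture. A call takes as long as a camera call.
- r.spot_in(picture, target): "xy" ([column, row] in pixels, amid what is visible of it).
- r.regions_of(picture, target): "pixels" (384x512 bool, what is visible of it) and "xy" ([column, row] in pixels, amid what is visible of it).
- r.landmark_of(picture, target): "xy" ([column, row] in pixels: a listed point, or the origin of a listed thing).
The state is a dict: "time": time; "joint_pos": joint angles; "qd": joint speeds; "joint_efforts": joint torques, N m; "tool_pos": TCP position; "tcp_rot": TCP orientation; "ft_force": force on the tool from outside, world axes, zero at the start; "wrist_torque": the same for the moment, N m; "finger_gap": finger opening in mm; "grip_force": force on a finger pad.
Only numpy, scipy, OpenCV 4.12 (cv2) and the standard library are available. Lean on these libraries where they do the work, as an engineer would, in place of code of your own. Each camera call takes 0.05 s, during which the arm holds its last target. There are 200 camera calls.

## Task

Swing the lid of the plywood notions case open, all the way back until it bears against the rubber buffer of the lid rest behind it; feel for the buffer and press the lid home there for a moment, but lightly, a push of a few newtons, for more than about 10 N at the handle strains the rest, and where the buffer ends is not exactly known. Then, with the lid left open at the rest, put the steel pattern weight that lies on the table upright on the floor of the empty bay of the case, setting it down rather than dropping it, and let go. Leave the other weight, the bobbin and the tin where they are.

Things in the scene. Friction and masses are not known exactly. Their poses are not given: they have to be found in the camera images.
- case: open-topped plywood case, 190 x 250 x 80 mm (its x, y, z), walls and floor 6 mm, fixed to the table. Origin: centre of its underside. x points from the front (handle side) to the hinge side, y along the hinge, z up. A wall along x at y = 0, as high as the sides, makes two bays; one holds the other weight, the one on the +y side is empty
- lid (a joint): angle of the lid (panel 190 x 250 x 12 mm, its underside at the hinge line), rad: 0 shut, grows as it opens up and back over the hinge edge. Starts shut or a little ajar (up to 0.3). It stays where it is left: friction hinge of about 0.75 N m, lid of 0.2 to 0.4 kg. It meets the buffer somewhere between 1.65 and 2.0
- hinge (a point): middle of the hinge line, on the case's upper edge 95 mm towards +x of the case's centre and 80 mm above the table; axes as the case
- handle (a point): middle of the lid's round steel grip bar, 12 mm thick, 120 mm long, parallel to the hinge and 232 mm from it, in the lid's plane (half its thickness), an arm at each end. 36 mm free between bar and the lid's front edge: it can be pinched from above at every lid angle. Axes turn with the lid: x to the hinge, y along the bar, z out of the lid's outer face, which lies 6 mm in +z
- rest: lid rest, fixed on the table behind the hinge side of the case, axes about as the case: steel foot 60 x 90 x 8 mm, post 16 x 24 mm, 197 mm high with a round head, with a black rubber buffer 16 mm thick near its top pointing to -x, at the lid. Origin: centre of the underside. Its distance from the case varies. The lid bears on it at half the handle's radius: force there is twice that at the handle
- rest_face (a point): point on the post's front face where the buffer comes out, 185 mm above the table, 8 mm to -x of the post's axis. The buffer's round end (radius 8 mm) stands 8 to 18 mm out of this face, set differently each time and not measured. On touch, this point lies 14 to 24 mm in +z of the handle (handle axes). Stiff rubber: gives 1 to 2 mm at 20 N
- weight: steel pattern weight to be put away, 0.25 to 0.5 kg: disc of 56 mm diameter, 22 mm high, with a round upright grip of 22 mm diameter on top, 60 mm high in all. Starts upright on the table. Origin: centre of its underside, z up
- bay (a point): centre of the floor of the empty bay, 6 mm above the table; axes as the case. The bay reaches 89 mm either way in x, 58 mm in y, and is 74 mm deep
- spare: a second, equal pattern weight that stands in the other bay: leave it. Origin: centre of its underside
- bobbin: empty wooden bobbin standing on the table, 40 mm diameter, 60 mm high: leave it. Origin: centre of its underside
- tin: plain steel tin standing on the table, 60 mm diameter, 55 mm high: leave it. Origin: centre of its underside

How it is judged:
By the outcome, as a careful person would: the job done as asked, in the order asked, and still so for the second after the job is handed in, with the robot touching nothing.
It also fails if it takes over 69 s, if anything falls off the work surface, if the arm or the gripper's body presses on something with over 40 N, if the wrist force passes 120 N, or if a joint passes its speed limit or range.

## Working session

There is one attempt and no reset: what is moved stays moved. The work goes in short steps, Python scripts to look and compute and a tool call to move; the robot and the scene stay as the last step left them, time stands still between calls to the robot, and variables do not carry over. Pictures are saved under pics/ and viewed, at most 10 in all, crops included, and the job is handed in when it is done.

Besides the shell and the picture viewer there is one more tool, called after "Call:" as name(argument=value, ...) on one line, values as JSON. carry_out: Moves the arm, as the interface text tells. Its arguments: {"type":"object","properties":{"commands":{"type":"array","items":{"type":"object","properties":{"jaw":{"type":"number"},"translation":{"type":"array","items":{"type":"number"}},"spin":{"type":"number"}}}},"squeeze":{"type":"number"}},"required":["commands"]}

```bash
mkdir -p pics
cat > h.py <<'E'
import numpy as np, cv2
from bench import r
def ray(s,xy):
    p=cv2.undistortPoints(np.array([[xy]],float),np.array(s["K"]),np.array(s["dist_coeffs"]))[0,0]
    E=np.array(s["extrinsics"]); d=E[:3,:3]@np.array([p[0],p[1],1]); return E[:3,3],d
def atz(s,xy,z):
    o,d=ray(s,xy); return o+d*(z-o[2])/d[2]
def tri(a,xa,b,xb):
    o1,d1=ray(a,xa);o2,d2=ray(b,xb);d1=d1/np.linalg.norm(d1);d2=d2/np.linalg.norm(d2)
    t=np.linalg.lstsq(np.c_[d1,-d2],o2-o1,rcond=None)[0]
    p,q=o1+t[0]*d1,o2+t[1]*d2
    return (p+q)/2,np.linalg.norm(p-q)
def proj(s,P):
    E=np.linalg.inv(np.array(s["extrinsics"]));rv=cv2.Rodrigues(E[:3,:3])[0]
    return cv2.projectPoints(np.array(P,float).reshape(-1,1,3),rv,E[:3,3],np.array(s["K"]),np.array(s["dist_coeffs"]))[0][:,0]
E
cat > m.py <<'E'
from h import *
np.set_printoptions(precision=1,suppress=True)
a=r.snapshot("scene");b=r.snapshot("top")
cv2.imwrite("pics/s0.png",a["pixels"]);cv2.imwrite("pics/t0.png",b["pixels"])
for n in ["case","hinge","handle","rest","rest_face","weight","bay","bobbin","tin"]:
    A=r.landmark_of(a,n);B=r.landmark_of(b,n)
    print(n,[(np.round(x["xy"]),round(x["score"],2)) for x in A[:2]],[(np.round(x["xy"]),round(x["score"],2)) for x in B[:2]])
    if A and B: print("   ",*tri(a,A[0]["xy"],b,B[0]["xy"]))
    z={"weight":0,"bobbin":0,"tin":0,"case":0,"rest":0,"hinge":80,"rest_face":185}.get(n)
    if z is not None:
        for s,q in((a,A),(b,B)):
            if q: print("   z-plane",atz(s,q[0]["xy"],z))
s=r.sense();print({k:np.round(s[k],2) for k in("time","tool_pos","tcp_rot","ft_force","finger_gap")},r.grasp_offset)
E
python3 m.py
```

```text
case [(array([218., 191.]), 0.73)] [(array([321., 194.]), 0.96), (array([361., 202.]), 0.33)]
    [ 511.5 -125.4    7.1] 3.0915163530071283
   z-plane [ 507.5 -134.7    0. ]
   z-plane [ 510.7 -125.6    0. ]
hinge [(array([204., 155.]), 0.87)] [(array([359., 201.]), 0.98)]
    [ 495.5 -215.7   88.7] 9.14288888413921
   z-plane [ 491.4 -232.1   80. ]
   z-plane [ 492.3 -215.1   80. ]
handle [] [(array([273., 180.]), 0.98)]
rest [] [(array([375., 217.]), 0.91)]
   z-plane [ 451.9 -281.9    0. ]
rest_face [(array([208., 117.]), 0.86)] [(array([393., 214.]), 0.92)]
    [ 453.9 -267.1  190. ] 9.207976837848523
   z-plane [ 446.  -271.7  185. ]
   z-plane [ 457.6 -271.9  185. ]
weight [(array([315., 250.]), 0.91)] [(array([189., 210.]), 0.7)]
    [457.2 244.5  14.4] 0.9545827879987789
   z-plane [446.3 235.3   0. ]
   z-plane [457.1 247.1   0. ]
bay [(array([200., 196.]), 0.67)] []
bobbin [(array([280., 286.]), 0.85)] [(array([184., 160.]), 0.69)]
    [597.1 267.7  -1.9] 0.29789650492243885
   z-plane [598.2 268.7   0. ]
   z-plane [596.7 267.5   0. ]
tin [(array([370., 296.]), 0.86), (array([202., 196.]), 0.37)] [(array([134., 208.]), 0.74)]
    [452.6 411.3  -3.2] 12.207641494737267
   z-plane [450.2 416.6   0. ]
   z-plane [456.3 405.4   0. ]
{'time': np.float64(1.0), 'tool_pos': array([239. , 550.3, 231.3]), 'tcp_rot': array([-180. ,   -0. ,  156.5]), 'ft_force': array([-0.7,  0.4, -0.3]), 'finger_gap': np.float64(85.08)} 18.700000000000003
```

View pics/s0.png

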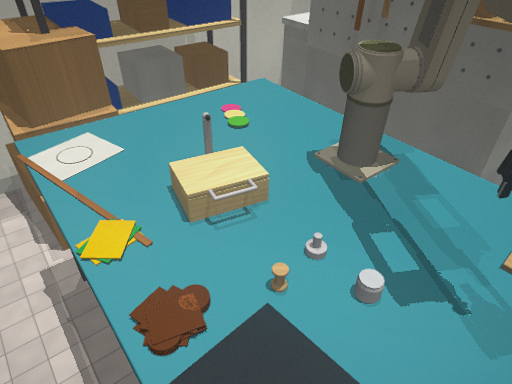

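View pics/t0.png

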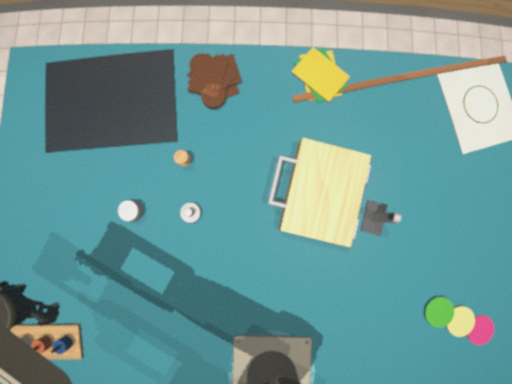

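The scene view shows the case (220,180) with its lid ajar or shut and the handle towards the robot's left, the post at (207,130), the weight at (316,245), the bobbin at (280,277) and the tin at (370,285). The top view agrees: the handle is at (280,182), the hinge side at right, and the rest at (378,217), offset towards the robot. Next I fit the lid, handle and weight models to the masks.

```bash
cat > fit.py <<'E'
from h import *
from scipy.optimize import minimize
np.set_printoptions(precision=2,suppress=True)
def box(x0,x1,y0,y1,z0,z1): return np.array([[x,y,z] for x in(x0,x1) for y in(y0,y1) for z in(z0,z1)],float)
def cyl(rad,z0,z1):
    t=np.linspace(0,2*np.pi,24,endpoint=False); return np.array([[rad*np.cos(u),rad*np.sin(u),z] for z in(z0,z1) for u in t])
def render(s,parts):
    m=np.zeros((384*4,512*4),np.uint8)
    for P in parts: cv2.fillConvexPoly(m,cv2.convexHull((proj(s,P)*4+1.5).round().astype(np.int32)),1)
    return m
def T(P,x,y,yaw): c,s=np.cos(yaw),np.sin(yaw); return np.asarray(P)@np.array([[c,s,0],[-s,c,0],[0,0,1]])+[x,y,0]
def lid(p):
    x,y,yaw,th=p; out=[]
    for P in [box(-190,0,-125,125,0,12),box(-238,-226,-60,60,0,12),box(-232,-190,-60,-50,1,11),box(-232,-190,50,60,1,11)]:
        c,s=np.cos(th),np.sin(th)
        Q=np.c_[P[:,0]*c+P[:,2]*s,P[:,1],-P[:,0]*s+P[:,2]*c]+[95,0,80]; out.append(T(Q,x,y,yaw))
    return out
def weight(p): return [T(cyl(28,0,22),*p,0),T(cyl(11,22,60),*p,0)]
def cost(f,obs):
    def g(p):
        v=0
        for s,M in obs:
            R=render(s,f(p)); v+=1-(R&M).sum()/max(1,(R|M).sum())
        return v
    return g
def fit(f,p0,d,obs):
    obs=[(s,cv2.resize(m.astype(np.uint8),None,fx=4,fy=4,interpolation=cv2.INTER_NEAREST)) for s,m in obs]
    p0=np.array(p0,float);g=cost(f,obs)
    for k in range(3):
        sx=np.vstack([p0]+[p0+np.eye(len(p0))[i]*d[i]*(-1)**k for i in range(len(p0))])
        q=minimize(g,p0,method="Nelder-Mead",options=dict(initial_simplex=sx,maxiter=300,xatol=.01,fatol=1e-5));p0=q.x
    return p0,q.fun
E
cat > m2.py <<'E'
from fit import *
a=r.snapshot("scene");b=r.snapshot("top")
def reg(n):
    o=[]
    for s in(a,b):
        q=r.regions_of(s,n)
        if q: o.append((s,q[0]["pixels"])); print(n,q[0]["score"],q[0]["pixels"].sum())
    return o
L=reg("lid");W=reg("weight")
for o in(L,L[1:],L[:1]): print("lid",*fit(lid,[511,-125,-1.78,.1],[15,15,.1,.15],o))
for o in(W,W[1:],W[:1]): print("w",*fit(weight,[456,246],[6,6],o))
E
python3 m2.py
```

```text
lid 0.65 3314
lid 0.95 7435
weight 0.58 385
weight 0.81 279
lid [ 511.77 -122.77   -1.78    0.05] 0.09637029378957795
lid [ 511.46 -121.73   -1.78    0.08] 0.03740157480314965
lid [ 512.62 -121.69   -1.79    0.05] 0.05777007510109766
w [449.85 240.59] 0.33135673992504333
w [451.24 241.13] 0.17759764185703764
w [447.41 239.13] 0.15022172949002222
```

Call:
carry_out(commands=[{"jaw": 0.036, "translation": [0, 0, 0], "spin": -0.1}, {"jaw": 0.036, "translation": [0, 0, 0], "spin": -0.1}, {"jaw": 0.036, "translation": [-0.027, -0.031, 0], "spin": 0}, {"jaw": 0.036, "translation": [-0.027, -0.031, 0], "spin": 0}, {"jaw": 0.036, "translation": [-0.027, -0.031, 0], "spin": 0}, {"jaw": 0.036, "translation": [-0.027, -0.031, 0], "spin": 0}, {"jaw": 0.036, "translation": [-0.027, -0.031, 0], "spin": 0}, {"jaw": 0.036, "translation": [-0.027, -0.031, 0], "spin": 0}])

```text
time: 1.97
tool_pos: [359.2, 333.0, 231.4]
tcp_rot: [180.0, 0.0, 168.0]
ft_force: [1.5, -0.1, 0.6]
finger_gap: 35.7
grip_force: 0.0
```

Call:
carry_out(commands=[{"jaw": 0.036, "translation": [-0.027, -0.031, 0], "spin": 0}, {"jaw": 0.036, "translation": [-0.027, -0.031, 0], "spin": 0}, {"jaw": 0.036, "translation": [-0.027, -0.031, 0], "spin": 0}, {"jaw": 0.036, "translation": [-0.027, -0.031, 0], "spin": 0}, {"jaw": 0.036, "translation": [-0.027, -0.031, 0], "spin": 0}, {"jaw": 0.036, "translation": [-0.027, -0.031, 0], "spin": 0}, {"jaw": 0.036, "translation": [-0.027, -0.031, 0], "spin": 0}, {"jaw": 0.036, "translation": [0, 0, 0], "spin": 0}])

```text
time: 2.63
tool_pos: [500.9, 76.8, 231.4]
tcp_rot: [-179.9, 0.1, 167.7]
ft_force: [0.4, 0.3, -0.7]
finger_gap: 35.9
grip_force: 0.0
```

Call:
carry_out(commands=[{"jaw": 0.036, "translation": [-0.026, -0.028, 0], "spin": 0}, {"jaw": 0.036, "translation": [-0.026, -0.028, 0], "spin": 0}, {"jaw": 0.036, "translation": [0, 0, 0.02], "spin": 0}, {"jaw": 0.036, "translation": [0, 0, 0.025], "spin": 0}, {"jaw": 0.036, "translation": [0, 0, 0.025], "spin": 0}, {"jaw": 0.036, "translation": [0, 0, 0.02], "spin": 0}, {"jaw": 0.036, "translation": [0, 0, 0.01], "spin": 0}, {"jaw": 0.036, "translation": [0, 0, 0], "spin": 0}])

```text
time: 3.3
tool_pos: [535.6, 17.6, 128.4]
tcp_rot: [-180.0, -0.3, 168.0]
ft_force: [-0.6, 0.9, -1.0]
finger_gap: 36.0
grip_force: 0.0
```

Run:
```python
from h import *
a=r.snapshot("scene");b=r.snapshot("top")
c=a["pixels"][130:250,150:310];d=b["pixels"][130:250,230:390]
cv2.imwrite("pics/c1.png",np.hstack([cv2.resize(c,None,fx=2.5,fy=2.5),cv2.resize(d,None,fx=2.5,fy=2.5)]))
```

```text
(no output)
```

View pics/c1.png

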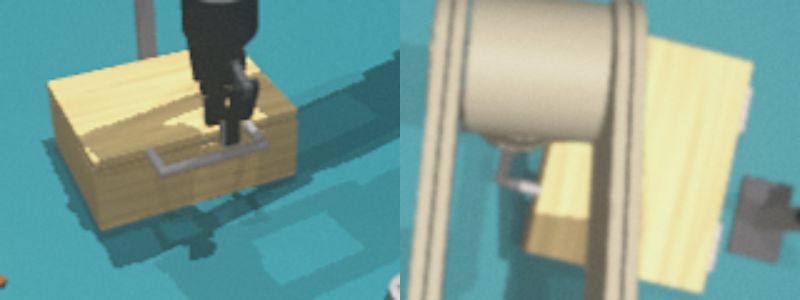

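The fingers hang just over the bar, at about (232,135) in the left crop, slightly to the robot side of its middle (208,152). I'll check this by projecting the points, then correct.

Run:
```python
from fit import *
s=r.sense();a=r.snapshot("scene")
print(s["tool_pos"],s["time"])
ex=np.array([-.2077,-.978]);H=np.array([492.3,-214.9])
for th in(0,.06,.12):
    pts=[]
    for y in(-60,0,60):
        u=-232*np.cos(th)+6*np.sin(th);p=H+u*ex+y*np.array([.978,-.2077]);pts.append([*p,80+232*np.sin(th)+6*np.cos(th)])
    print(th,(proj(a,pts)-[150,130]).dot(2.5)) 
print("tcp",(proj(a,[s["tool_pos"]])-[150,130])*2.5)
for n in("handle","hinge"):
  print(n,[( (np.array(q["xy"])-[150,130])*2.5,q["score"]) for q in r.landmark_of(a,n)[:2]])
q=r.regions_of(a,"handle")
if q: print([ (np.array(x["xy"]),x["score"],x["pixels"].sum()) for x in q[:2]])
```

```text
[537.87  17.55 132.  ] 3.4
0 [[263.87 150.3 ]
 [214.93 163.89]
 [163.83 178.07]]
0.06 [[263.79 139.95]
 [214.46 153.42]
 [162.94 167.49]]
0.12 [[263.37 129.1 ]
 [213.68 142.43]
 [161.76 156.36]]
tcp [[219.32 131.47]]
handle [(array([216.5 , 154.25]), 0.57)]
hinge [(array([137.  ,  70.25]), 0.67)]
[(array([210.4, 174.7]), 0.7, np.int64(2663))]
```

Call:
carry_out(commands=[{"jaw": 0.036, "translation": [-0.004, -0.006, 0], "spin": 0}, {"jaw": 0.036, "translation": [0, 0, 0.01], "spin": 0}, {"jaw": 0.036, "translation": [0, 0, 0.01], "spin": 0}, {"jaw": 0.036, "translation": [0, 0, 0.01], "spin": 0}, {"jaw": 0.036, "translation": [0, 0, 0.01], "spin": 0}, {"jaw": 0.036, "translation": [0, 0, 0.01], "spin": 0}, {"jaw": 0.036, "translation": [0, 0, 0], "spin": 0}, {"jaw": 0.036, "translation": [0, 0, 0], "spin": 0}])

```text
time: 4.27
tool_pos: [539.3, 10.9, 79.9]
tcp_rot: [-180.0, -0.1, 168.0]
ft_force: [0.3, -0.1, -0.1]
finger_gap: 35.6
grip_force: 0.0
```

Call:
carry_out(commands=[{"jaw": 0.02, "translation": [0, 0, 0], "spin": 0}, {"jaw": 0.014, "translation": [0, 0, 0], "spin": 0}, {"jaw": 0.008, "translation": [0, 0, 0], "spin": 0}, {"jaw": 0.008, "translation": [0, 0, 0], "spin": 0}, {"jaw": 0.008, "translation": [0, 0, 0], "spin": 0}, {"jaw": 0.008, "translation": [0, 0, 0], "spin": 0}, {"jaw": 0.008, "translation": [0, 0, 0], "spin": 0}, {"jaw": 0.008, "translation": [0, 0, 0], "spin": 0}], squeeze=20)

```text
time: 4.93
tool_pos: [540.3, 8.7, 81.9]
tcp_rot: [-179.8, 0.0, 167.9]
ft_force: [-2.8, -10.2, 0.7]
finger_gap: 10.9
grip_force: 22.1
```

```bash
cat > arc.py <<'E'
import numpy as np,sys
t0,t1,n=float(sys.argv[1]),float(sys.argv[2]),int(sys.argv[3])
t=np.linspace(t0,t1,n+1);u=-232*np.cos(t)+6*np.sin(t);z=80+232*np.sin(t)+6*np.cos(t)
for k in range(n): print(round(t[k+1],3),"ty %.1f tz %.1f"%(-(u[k+1]-u[k]),-(z[k+1]-z[k])))
E
python3 arc.py .06 1.5 24; python3 -c "
from bench import r
s=r.sense();print(s['tool_pos'],s['ft_force'],s['finger_gap'])"
```

```text
0.12 ty -1.6 tz -13.8
0.18 ty -2.4 tz -13.7
0.24 ty -3.3 tz -13.5
0.3 ty -4.1 tz -13.3
0.36 ty -4.9 tz -13.1
0.42 ty -5.6 tz -12.7
0.48 ty -6.4 tz -12.4
0.54 ty -7.1 tz -12.0
0.6 ty -7.8 tz -11.5
0.66 ty -8.5 tz -11.0
0.72 ty -9.1 tz -10.5
0.78 ty -9.8 tz -9.9
0.84 ty -10.3 tz -9.3
0.9 ty -10.9 tz -8.7
0.96 ty -11.4 tz -8.0
1.02 ty -11.8 tz -7.3
1.08 ty -12.3 tz -6.6
1.14 ty -12.6 tz -5.9
1.2 ty -13.0 tz -5.1
1.26 ty -13.2 tz -4.3
1.32 ty -13.5 tz -3.5
1.38 ty -13.7 tz -2.7
1.44 ty -13.8 tz -1.9
1.5 ty -13.9 tz -1.0
[540.28019237   8.66830279  81.88774135] [ -2.80650025 -10.21450425   0.69535652] 10.930944193642038
```

Call:
carry_out(commands=[{"jaw": 0.008, "translation": [0, -0.002, 0], "spin": 0}, {"jaw": 0.008, "translation": [0, -0.0016, -0.0138], "spin": 0}, {"jaw": 0.008, "translation": [0, -0.0024, -0.0137], "spin": 0}, {"jaw": 0.008, "translation": [0, -0.0033, -0.0135], "spin": 0}, {"jaw": 0.008, "translation": [0, -0.0041, -0.0133], "spin": 0}, {"jaw": 0.008, "translation": [0, -0.0049, -0.0131], "spin": 0}, {"jaw": 0.008, "translation": [0, -0.0056, -0.0127], "spin": 0}, {"jaw": 0.008, "translation": [0, 0, 0], "spin": 0}], squeeze=25)

```text
time: 5.6
tool_pos: [536.4, -11.2, 165.0]
tcp_rot: [179.8, 0.2, 168.0]
ft_force: [-3.3, 10.0, 5.9]
finger_gap: 10.9
grip_force: 25.3
```

Call:
carry_out(commands=[{"jaw": 0.008, "translation": [0, -0.0054, -0.0124], "spin": 0}, {"jaw": 0.008, "translation": [0, -0.0071, -0.012], "spin": 0}, {"jaw": 0.008, "translation": [0, -0.0078, -0.0115], "spin": 0}, {"jaw": 0.008, "translation": [0, -0.0085, -0.011], "spin": 0}, {"jaw": 0.008, "translation": [0, -0.0091, -0.0105], "spin": 0}, {"jaw": 0.008, "translation": [0, -0.0098, -0.0099], "spin": 0}, {"jaw": 0.008, "translation": [0, -0.0103, -0.0093], "spin": 0}, {"jaw": 0.008, "translation": [0, -0.0109, -0.0087], "spin": 0}])

```text
time: 6.27
tool_pos: [523.0, -75.1, 251.6]
tcp_rot: [179.5, 0.3, 168.2]
ft_force: [-1.2, 25.4, 22.1]
finger_gap: 10.8
grip_force: 26.3
```

Call:
carry_out(commands=[{"jaw": 0.008, "translation": [0, 0.001, -0.0014], "spin": 0}, {"jaw": 0.008, "translation": [0, 0.001, -0.0014], "spin": 0}, {"jaw": 0.008, "translation": [0, 0.001, -0.0014], "spin": 0}, {"jaw": 0.008, "translation": [0, 0, 0], "spin": 0}, {"jaw": 0.008, "translation": [0, 0, 0], "spin": 0}, {"jaw": 0.008, "translation": [0, 0, 0], "spin": 0}, {"jaw": 0.008, "translation": [0, 0, 0], "spin": 0}, {"jaw": 0.008, "translation": [0, 0, 0], "spin": 0}])

```text
time: 6.93
tool_pos: [522.8, -76.3, 253.1]
tcp_rot: [179.9, 0.2, 168.0]
ft_force: [0.1, 5.4, 8.4]
finger_gap: 10.6
grip_force: 25.3
```

```bash
python3 arc.py .87 1.35 8; python3 arc.py 1.35 1.59 4
```

```text
0.93 ty -11.1 tz -8.4
0.99 ty -11.6 tz -7.7
1.05 ty -12.0 tz -7.0
1.11 ty -12.4 tz -6.2
1.17 ty -12.8 tz -5.5
1.23 ty -13.1 tz -4.7
1.29 ty -13.4 tz -3.9
1.35 ty -13.6 tz -3.1
1.41 ty -13.7 tz -2.3
1.47 ty -13.8 tz -1.5
1.53 ty -13.9 tz -0.6
1.59 ty -13.9 tz 0.2
```

Call:
carry_out(commands=[{"jaw": 0.008, "translation": [0, -0.01, -0.01], "spin": 0}, {"jaw": 0.008, "translation": [0, -0.0116, -0.0077], "spin": 0}, {"jaw": 0.008, "translation": [0, -0.012, -0.007], "spin": 0}, {"jaw": 0.008, "translation": [0, -0.0124, -0.0062], "spin": 0}, {"jaw": 0.008, "translation": [0, -0.0128, -0.0055], "spin": 0}, {"jaw": 0.008, "translation": [0, -0.0131, -0.0047], "spin": 0}, {"jaw": 0.008, "translation": [0, 0, 0], "spin": 0}, {"jaw": 0.008, "translation": [0, 0, 0], "spin": 0}])

```text
time: 7.6
tool_pos: [507.5, -148.1, 294.8]
tcp_rot: [-180.0, 0.3, 167.9]
ft_force: [-1.2, 1.1, 10.2]
finger_gap: 10.5
grip_force: 25.4
```

Call:
carry_out(commands=[{"jaw": 0.018, "translation": [0, 0, 0], "spin": 0}, {"jaw": 0.018, "translation": [0, 0, 0], "spin": 0}, {"jaw": 0.018, "translation": [0, 0, 0], "spin": 0}, {"jaw": 0.018, "translation": [0, 0, 0.004], "spin": 0}, {"jaw": 0.018, "translation": [0, 0, 0.004], "spin": 0}, {"jaw": 0.018, "translation": [0, 0, 0], "spin": 0}, {"jaw": 0.018, "translation": [0, 0, 0], "spin": 0}, {"jaw": 0.018, "translation": [0, 0, 0], "spin": 0}])

```text
time: 8.27
tool_pos: [506.5, -147.3, 283.7]
tcp_rot: [180.0, -0.0, 168.0]
ft_force: [-0.2, 0.4, 0.4]
finger_gap: 17.7
grip_force: 0.0
```

```bash
cat > m3.py <<'E'
from fit import *
import sys
a=r.snapshot("scene");b=r.snapshot("top")
for s in(a,b):
    q=r.regions_of(s,"lid")
    if q:
        print(q[0]["score"],q[0]["pixels"].sum())
        M=cv2.resize(q[0]["pixels"].astype(np.uint8),None,fx=4,fy=4,interpolation=cv2.INTER_NEAREST)
        g=cost(lid,[(s,M)]);print([(round(t,2),round(g([511.8,-122,-1.78,t]),2)) for t in np.arange(1.0,2.05,.06)])
A=r.landmark_of(a,"rest_face");B=r.landmark_of(b,"rest_face")
for s,q in((a,A),(b,B)):
    if q: print(q[0]["score"],atz(s,q[0]["xy"],185))
c=cv2.resize(a["pixels"][60:240,130:330],None,fx=3,fy=3);cv2.imwrite("pics/%s.png"%sys.argv[1],c)
E
python3 m3.py c2
```

```text
0.59 4039
[(np.float64(1.0), np.float64(0.31)), (np.float64(1.06), np.float64(0.26)), (np.float64(1.12), np.float64(0.24)), (np.float64(1.18), np.float64(0.15)), (np.float64(1.24), np.float64(0.07)), (np.float64(1.3), np.float64(0.15)), (np.float64(1.36), np.float64(0.22)), (np.float64(1.42), np.float64(0.25)), (np.float64(1.48), np.float64(0.26)), (np.float64(1.54), np.float64(0.27)), (np.float64(1.6), np.float64(0.28)), (np.float64(1.66), np.float64(0.29)), (np.float64(1.72), np.float64(0.31)), (np.float64(1.78), np.float64(0.32)), (np.float64(1.84), np.float64(0.32)), (np.float64(1.9), np.float64(0.33)), (np.float64(1.96), np.float64(0.33)), (np.float64(2.02), np.float64(0.33))]
0.45 119
[(np.float64(1.0), np.float64(0.98)), (np.float64(1.06), np.float64(0.98)), (np.float64(1.12), np.float64(0.97)), (np.float64(1.18), np.float64(0.95)), (np.float64(1.24), np.float64(0.92)), (np.float64(1.3), np.float64(0.99)), (np.float64(1.36), np.float64(1.0)), (np.float64(1.42), np.float64(1.0)), (np.float64(1.48), np.float64(1.0)), (np.float64(1.54), np.float64(1.0)), (np.float64(1.6), np.float64(1.0)), (np.float64(1.66), np.float64(1.0)), (np.float64(1.72), np.float64(1.0)), (np.float64(1.78), np.float64(1.0)), (np.float64(1.84), np.float64(1.0)), (np.float64(1.9), np.float64(1.0)), (np.float64(1.96), np.float64(1.0)), (np.float64(2.02), np.float64(1.0))]
0.62 [585.17  70.48 185.  ]
0.88 [ 448.17 -279.22  185.  ]
```

View pics/c2.png

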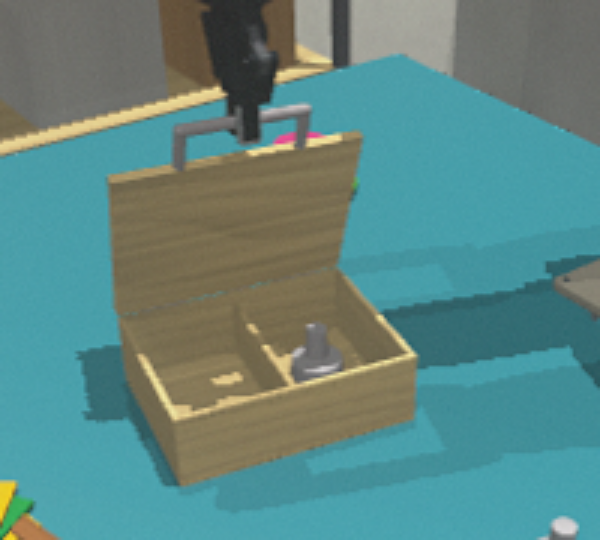

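The lid stands at 1.24 rad with the bar free between the fingers, at about (248,125) in the crop. The empty bay is the left one, and the spare stands in the right one. Contact is expected near 1.85–2.0 rad.

```bash
python3 arc.py 1.24 1.72 8; python3 arc.py 1.72 2.04 16
```

```text
1.3 ty -13.4 tz -3.8
1.36 ty -13.6 tz -3.0
1.42 ty -13.8 tz -2.1
1.48 ty -13.9 tz -1.3
1.54 ty -13.9 tz -0.5
1.6 ty -13.9 tz 0.3
1.66 ty -13.9 tz 1.2
1.72 ty -13.8 tz 2.0
1.74 ty -4.6 tz 0.9
1.76 ty -4.5 tz 0.9
1.78 ty -4.5 tz 1.0
1.8 ty -4.5 tz 1.1
1.82 ty -4.5 tz 1.2
1.84 ty -4.5 tz 1.3
1.86 ty -4.4 tz 1.4
1.88 ty -4.4 tz 1.5
1.9 ty -4.4 tz 1.6
1.92 ty -4.3 tz 1.7
1.94 ty -4.3 tz 1.7
1.96 ty -4.3 tz 1.8
1.98 ty -4.2 tz 1.9
2.0 ty -4.2 tz 2.0
2.02 ty -4.1 tz 2.1
2.04 ty -4.1 tz 2.2
```

Call:
carry_out(commands=[{"jaw": 0.018, "translation": [0, -0.0134, -0.0038], "spin": 0}, {"jaw": 0.018, "translation": [0, -0.0136, -0.003], "spin": 0}, {"jaw": 0.018, "translation": [0, -0.0138, -0.0021], "spin": 0}, {"jaw": 0.018, "translation": [0, -0.0139, -0.0013], "spin": 0}, {"jaw": 0.018, "translation": [0, -0.0139, -0.0005], "spin": 0}, {"jaw": 0.018, "translation": [0, -0.0139, 0.0003], "spin": 0}, {"jaw": 0.018, "translation": [0, -0.004, 0.0003], "spin": 0}, {"jaw": 0.018, "translation": [0, -0.004, 0.0003], "spin": 0}])

```text
time: 9.23
tool_pos: [487.7, -236.3, 293.8]
tcp_rot: [180.0, 0.0, 167.9]
ft_force: [0.8, 2.6, 2.4]
finger_gap: 18.1
grip_force: 1.5
```

Call:
carry_out(commands=[{"jaw": 0.018, "translation": [0, -0.004, 0.0004], "spin": 0}, {"jaw": 0.018, "translation": [0, -0.004, 0.0004], "spin": 0}, {"jaw": 0.018, "translation": [0, -0.004, 0.0005], "spin": 0}, {"jaw": 0.018, "translation": [0, -0.004, 0.0006], "spin": 0}, {"jaw": 0.018, "translation": [0, -0.003, 0.0006], "spin": 0}, {"jaw": 0.018, "translation": [0, -0.002, 0.0006], "spin": 0}, {"jaw": 0.018, "translation": [0, -0.001, 0], "spin": 0}, {"jaw": 0.018, "translation": [0, -0.001, 0], "spin": 0}])

```text
time: 9.9
tool_pos: [482.9, -258.3, 290.3]
tcp_rot: [180.0, -0.0, 168.0]
ft_force: [1.1, 3.1, -0.5]
finger_gap: 17.9
grip_force: 1.6
```

```bash
python3 m3.py c3 | cut -c1-900
```

```text
0.93 5114
[(np.float64(1.0), np.float64(0.5)), (np.float64(1.06), np.float64(0.45)), (np.float64(1.12), np.float64(0.39)), (np.float64(1.18), np.float64(0.34)), (np.float64(1.24), np.float64(0.29)), (np.float64(1.3), np.float64(0.27)), (np.float64(1.36), np.float64(0.27)), (np.float64(1.42), np.float64(0.25)), (np.float64(1.48), np.float64(0.22)), (np.float64(1.54), np.float64(0.18)), (np.float64(1.6), np.float64(0.13)), (np.float64(1.66), np.float64(0.08)), (np.float64(1.72), np.float64(0.06)), (np.float64(1.78), np.float64(0.07)), (np.float64(1.84), np.float64(0.09)), (np.float64(1.9), np.float64(0.11)), (np.float64(1.96), np.float64(0.12)), (np.float64(2.02), np.float64(0.13))]
0.95 3811
[(np.float64(1.0), np.float64(0.96)), (np.float64(1.06), np.float64(0.96)), (np.float64(1.12), np.float64(0.95)), (np.float64(1.18), np.float64(0.95)), (np.float64(1.24), np.float64(0.94)), (np.float64(1.3), np.float64(0.93)), (np.float64(1.36), np.float64(0.82)), (np.float64(1.42), np.float64(0.68)), (np.float64(1.48), np.float64(0.53)), (np.float64(1.54), np.float64(0.39)), (np.float64(1.6), np.float64(0.29)), (np.float64(1.66), np.float64(0.24)), (np.float64(1.72), np.float64(0.17)), (np.float64(1.78), np.float64(0.27)), (np.float64(1.84), np.float64(0.31)), (np.float64(1.9), np.float64(0.36)), (np.float64(1.96), np.float64(0.4)), (np.float64(2.02), np.float64(0.44))]
0.45 [ 450.55 -267.2   185.  ]
```

View pics/c3.png

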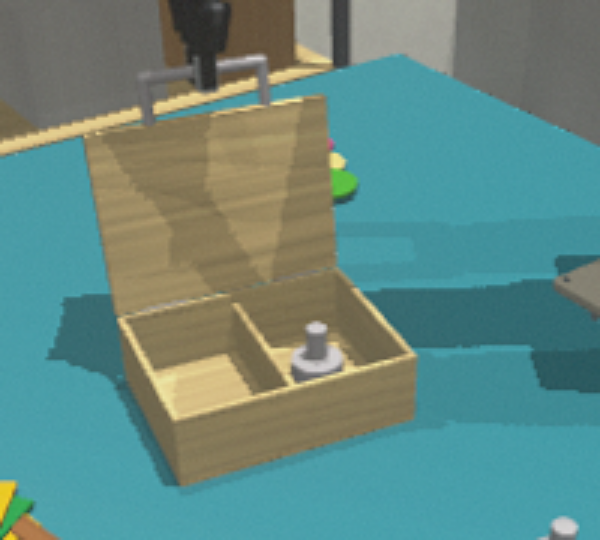

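The lid is at about 1.72 rad, with the fingers on the bar at (207,70). Free-motion resistance is about 3.2 N. From here I creep.

Call:
carry_out(commands=[{"jaw": 0.018, "translation": [0, -0.002, 0.0004], "spin": 0}, {"jaw": 0.018, "translation": [0, -0.002, 0.0004], "spin": 0}, {"jaw": 0.018, "translation": [0, -0.002, 0.0005], "spin": 0}, {"jaw": 0.018, "translation": [0, -0.002, 0.0005], "spin": 0}, {"jaw": 0.018, "translation": [0, -0.002, 0.0005], "spin": 0}, {"jaw": 0.018, "translation": [0, -0.001, 0.0003], "spin": 0}, {"jaw": 0.018, "translation": [0, -0.001, 0.0003], "spin": 0}, {"jaw": 0.018, "translation": [0, -0.0005, 0], "spin": 0}])

```text
time: 10.87
tool_pos: [480.4, -270.9, 287.9]
tcp_rot: [-180.0, 0.0, 168.0]
ft_force: [-0.4, 3.9, 1.6]
finger_gap: 17.9
grip_force: 1.4
```

Call:
carry_out(commands=[{"jaw": 0.018, "translation": [0, -0.0005, 0.0001], "spin": 0}, {"jaw": 0.018, "translation": [0, -0.0005, 0.0001], "spin": 0}, {"jaw": 0.018, "translation": [0, -0.0005, 0.0001], "spin": 0}, {"jaw": 0.018, "translation": [0, -0.0005, 0.0001], "spin": 0}, {"jaw": 0.018, "translation": [0, -0.0005, 0.0001], "spin": 0}, {"jaw": 0.018, "translation": [0, -0.0005, 0.0001], "spin": 0}, {"jaw": 0.018, "translation": [0, -0.0005, 0.0001], "spin": 0}, {"jaw": 0.018, "translation": [0, -0.0005, 0.0001], "spin": 0}])

```text
time: 11.53
tool_pos: [479.6, -274.6, 287.0]
tcp_rot: [-180.0, 0.0, 168.0]
ft_force: [0.5, 1.9, 1.8]
finger_gap: 17.5
grip_force: 1.3
```

Call:
carry_out(commands=[{"jaw": 0.018, "translation": [0, -0.0005, 0.0001], "spin": 0}, {"jaw": 0.018, "translation": [0, -0.0005, 0.0001], "spin": 0}, {"jaw": 0.018, "translation": [0, -0.0005, 0.0001], "spin": 0}, {"jaw": 0.018, "translation": [0, -0.0005, 0.0001], "spin": 0}, {"jaw": 0.018, "translation": [0, -0.0005, 0.0001], "spin": 0}, {"jaw": 0.018, "translation": [0, -0.0005, 0.0002], "spin": 0}, {"jaw": 0.018, "translation": [0, -0.0005, 0.0002], "spin": 0}, {"jaw": 0.018, "translation": [0, -0.0005, 0.0002], "spin": 0}])

```text
time: 12.2
tool_pos: [478.7, -278.5, 285.8]
tcp_rot: [180.0, -0.0, 168.0]
ft_force: [0.4, 2.0, 2.0]
finger_gap: 18.1
grip_force: 1.3
```

Call:
carry_out(commands=[{"jaw": 0.018, "translation": [0, -0.0005, 0.0001], "spin": 0}, {"jaw": 0.018, "translation": [0, -0.0005, 0.0001], "spin": 0}, {"jaw": 0.018, "translation": [0, -0.0005, 0.0002], "spin": 0}, {"jaw": 0.018, "translation": [0, -0.0005, 0.0002], "spin": 0}, {"jaw": 0.018, "translation": [0, -0.0005, 0.0002], "spin": 0}, {"jaw": 0.018, "translation": [0, -0.0005, 0.0002], "spin": 0}, {"jaw": 0.018, "translation": [0, -0.0005, 0.0002], "spin": 0}, {"jaw": 0.018, "translation": [0, -0.0005, 0.0002], "spin": 0}])

```text
time: 12.87
tool_pos: [477.8, -282.4, 284.5]
tcp_rot: [-180.0, -0.0, 168.0]
ft_force: [0.9, 1.4, 2.5]
finger_gap: 18.3
grip_force: 1.3
```

Call:
carry_out(commands=[{"jaw": 0.018, "translation": [0, -0.0005, 0.0001], "spin": 0}, {"jaw": 0.018, "translation": [0, -0.0005, 0.0001], "spin": 0}, {"jaw": 0.018, "translation": [0, -0.0005, 0.0002], "spin": 0}, {"jaw": 0.018, "translation": [0, -0.0005, 0.0002], "spin": 0}, {"jaw": 0.018, "translation": [0, -0.0005, 0.0002], "spin": 0}, {"jaw": 0.018, "translation": [0, -0.0005, 0.0002], "spin": 0}, {"jaw": 0.018, "translation": [0, -0.0005, 0.0002], "spin": 0}, {"jaw": 0.018, "translation": [0, -0.0005, 0.0002], "spin": 0}])

```text
time: 13.53
tool_pos: [477.0, -286.3, 283.1]
tcp_rot: [-180.0, 0.0, 168.0]
ft_force: [1.0, 1.8, 1.9]
finger_gap: 17.9
grip_force: 1.2
```

Call:
carry_out(commands=[{"jaw": 0.018, "translation": [0, -0.0005, 0.0001], "spin": 0}, {"jaw": 0.018, "translation": [0, -0.0005, 0.0001], "spin": 0}, {"jaw": 0.018, "translation": [0, -0.0005, 0.0002], "spin": 0}, {"jaw": 0.018, "translation": [0, -0.0005, 0.0002], "spin": 0}, {"jaw": 0.018, "translation": [0, -0.0005, 0.0002], "spin": 0}, {"jaw": 0.018, "translation": [0, -0.0005, 0.0002], "spin": 0}, {"jaw": 0.018, "translation": [0, -0.0005, 0.0002], "spin": 0}, {"jaw": 0.018, "translation": [0, -0.0005, 0.0002], "spin": 0}])

```text
time: 14.2
tool_pos: [476.2, -290.2, 281.7]
tcp_rot: [-180.0, 0.0, 168.0]
ft_force: [0.6, 2.7, 1.5]
finger_gap: 17.9
grip_force: 1.2
```

Call:
carry_out(commands=[{"jaw": 0.018, "translation": [0, -0.0005, 0.0001], "spin": 0}, {"jaw": 0.018, "translation": [0, -0.0005, 0.0001], "spin": 0}, {"jaw": 0.018, "translation": [0, -0.0005, 0.0002], "spin": 0}, {"jaw": 0.018, "translation": [0, -0.0005, 0.0002], "spin": 0}, {"jaw": 0.018, "translation": [0, -0.0005, 0.0002], "spin": 0}, {"jaw": 0.018, "translation": [0, -0.0005, 0.0002], "spin": 0}, {"jaw": 0.018, "translation": [0, -0.0005, 0.0002], "spin": 0}, {"jaw": 0.018, "translation": [0, -0.0005, 0.0002], "spin": 0}])

```text
time: 14.87
tool_pos: [475.3, -294.1, 280.3]
tcp_rot: [-180.0, -0.0, 168.0]
ft_force: [0.4, 2.4, 1.8]
finger_gap: 18.1
grip_force: 1.2
```

Call:
carry_out(commands=[{"jaw": 0.018, "translation": [0, -0.0005, 0.0001], "spin": 0}, {"jaw": 0.018, "translation": [0, -0.0005, 0.0001], "spin": 0}, {"jaw": 0.018, "translation": [0, -0.0005, 0.0002], "spin": 0}, {"jaw": 0.018, "translation": [0, -0.0005, 0.0002], "spin": 0}, {"jaw": 0.018, "translation": [0, -0.0005, 0.0002], "spin": 0}, {"jaw": 0.018, "translation": [0, -0.0005, 0.0002], "spin": 0}, {"jaw": 0.018, "translation": [0, -0.0005, 0.0002], "spin": 0}, {"jaw": 0.018, "translation": [0, -0.0005, 0.0002], "spin": 0}])

```text
time: 15.53
tool_pos: [474.5, -298.1, 278.9]
tcp_rot: [-180.0, -0.0, 168.0]
ft_force: [-0.2, 2.9, 1.0]
finger_gap: 18.2
grip_force: 1.2
```

Call:
carry_out(commands=[{"jaw": 0.018, "translation": [0, -0.0005, 0.0001], "spin": 0}, {"jaw": 0.018, "translation": [0, -0.0005, 0.0002], "spin": 0}, {"jaw": 0.018, "translation": [0, -0.0005, 0.0002], "spin": 0}, {"jaw": 0.018, "translation": [0, -0.0005, 0.0002], "spin": 0}, {"jaw": 0.018, "translation": [0, -0.0005, 0.0002], "spin": 0}, {"jaw": 0.018, "translation": [0, -0.0005, 0.0002], "spin": 0}, {"jaw": 0.018, "translation": [0, -0.0005, 0.0002], "spin": 0}, {"jaw": 0.018, "translation": [0, -0.0005, 0.0002], "spin": 0}])

```text
time: 16.2
tool_pos: [473.8, -301.5, 277.6]
tcp_rot: [179.9, 0.0, 168.0]
ft_force: [-0.3, 7.4, 5.4]
finger_gap: 17.9
grip_force: 3.5
```

Contact: the resistance rose from about 3 N to about 8 N. I hold it for a moment.

Call:
carry_out(commands=[{"jaw": 0.018, "translation": [0, 0, 0], "spin": 0}, {"jaw": 0.018, "translation": [0, 0, 0], "spin": 0}, {"jaw": 0.018, "translation": [0, 0, 0], "spin": 0}, {"jaw": 0.018, "translation": [0, 0, 0], "spin": 0}, {"jaw": 0.018, "translation": [0, 0, 0], "spin": 0}, {"jaw": 0.018, "translation": [0, 0, 0], "spin": 0}, {"jaw": 0.018, "translation": [0, 0, 0], "spin": 0}, {"jaw": 0.018, "translation": [0, 0, 0], "spin": 0}])

```text
time: 16.87
tool_pos: [473.8, -301.4, 277.6]
tcp_rot: [180.0, 0.0, 168.0]
ft_force: [0.3, 5.0, 4.2]
finger_gap: 18.2
grip_force: 2.8
```

Run:
```python
from fit import *
for k in range(3):
    a=r.snapshot("scene");s=r.sense();print(np.round(s["ft_force"],1),s["grip_force"])
b=r.snapshot("top")
for s in(a,b):
    q=r.regions_of(s,"lid")
    if q:
        M=cv2.resize(q[0]["pixels"].astype(np.uint8),None,fx=4,fy=4,interpolation=cv2.INTER_NEAREST)
        g=cost(lid,[(s,M)]);print([(round(float(t),2),round(float(g([511.8,-122,-1.78,t])),3)) for t in np.arange(1.75,2.1,.04)])
```

```text
[0.6 5.1 3.2] 2.751378044486046
[0.8 5.7 3.7] 2.7515626698732376
[-0.6  5.   3.1] 2.7518069744110107
[(1.75, 0.107), (1.79, 0.086), (1.83, 0.066), (1.87, 0.054), (1.91, 0.052), (1.95, 0.056), (1.99, 0.063), (2.03, 0.072), (2.07, 0.087)]
[(1.75, 0.25), (1.79, 0.24), (1.83, 0.223), (1.87, 0.151), (1.91, 0.09), (1.95, 0.118), (1.99, 0.175), (2.03, 0.213), (2.07, 0.232)]
```

Call:
carry_out(commands=[{"jaw": 0.018, "translation": [0, -0.0003, 0.0001], "spin": 0}, {"jaw": 0.018, "translation": [0, -0.0003, 0.0001], "spin": 0}, {"jaw": 0.018, "translation": [0, 0, 0], "spin": 0}, {"jaw": 0.018, "translation": [0, 0, 0], "spin": 0}, {"jaw": 0.018, "translation": [0, 0, 0], "spin": 0}, {"jaw": 0.018, "translation": [0, 0, 0], "spin": 0}, {"jaw": 0.018, "translation": [0, 0, 0], "spin": 0}, {"jaw": 0.018, "translation": [0, 0, 0], "spin": 0}])

```text
time: 17.83
tool_pos: [473.8, -301.6, 277.6]
tcp_rot: [179.9, 0.0, 168.0]
ft_force: [0.2, 7.9, 4.4]
finger_gap: 18.1
grip_force: 3.7
```

Call:
carry_out(commands=[{"jaw": 0.036, "translation": [0, 0.001, 0], "spin": 0}, {"jaw": 0.036, "translation": [0, 0.001, 0], "spin": 0}, {"jaw": 0.036, "translation": [0, 0, -0.005], "spin": 0}, {"jaw": 0.036, "translation": [0, 0, -0.02], "spin": 0}, {"jaw": 0.036, "translation": [0, 0, -0.025], "spin": 0}, {"jaw": 0.036, "translation": [0, 0, -0.025], "spin": 0}, {"jaw": 0.036, "translation": [0.01, 0.038, 0], "spin": 0}, {"jaw": 0.036, "translation": [0.01, 0.038, 0], "spin": 0}])

```text
time: 18.5
tool_pos: [470.5, -223.3, 354.1]
tcp_rot: [-179.9, 0.2, 167.8]
ft_force: [-0.2, 0.5, 0.2]
finger_gap: 35.9
grip_force: 0.0
```

Call:
carry_out(commands=[{"jaw": 0.04, "translation": [0.01, 0.038, 0], "spin": 0}, {"jaw": 0.04, "translation": [0.01, 0.038, 0], "spin": 0}, {"jaw": 0.04, "translation": [0.01, 0.038, 0], "spin": 0}, {"jaw": 0.04, "translation": [0.01, 0.038, 0], "spin": 0}, {"jaw": 0.04, "translation": [0.01, 0.038, 0], "spin": 0}, {"jaw": 0.04, "translation": [0.01, 0.038, 0], "spin": 0}, {"jaw": 0.04, "translation": [0.01, 0.038, 0], "spin": 0}, {"jaw": 0.04, "translation": [0.01, 0.038, 0], "spin": 0}])

```text
time: 19.17
tool_pos: [454.9, 93.4, 352.7]
tcp_rot: [-180.0, 0.1, 167.9]
ft_force: [1.1, 0.3, -0.5]
finger_gap: 40.0
grip_force: 0.0
```

```bash
cat > m4.py <<'E'
from fit import *
s=r.sense();print(s["time"],s["tool_pos"],s["ft_force"])
a=r.snapshot("scene");b=r.snapshot("top")
cv2.imwrite("pics/s4.png",np.hstack([cv2.resize(a["pixels"][60:260,130:380],None,fx=1.6,fy=2),cv2.resize(b["pixels"][100:300,150:400],None,fx=1.6,fy=2)]))
o=[]
for n,sn in((a,"a"),(b,"b")):
    for q in r.regions_of(n,"weight")[:3]:
        M=q["pixels"];p=atz(n,q["xy"],20);print(sn,q["score"],M.sum(),p)
        if abs(p[0]-452)<25 and abs(p[1]-242)<25:
            o.append((n,M));print("  fit",*fit(weight,[452,242],[5,5],[(n,M)]));break
    print("lm",[(x["score"],atz(n,x["xy"],0)) for x in r.landmark_of(n,"weight")[:2]])
if len(o)==2: print("both",*fit(weight,[452,242],[5,5],o))
E
python3 m4.py
```

```text
19.1667 [454.93  93.4  352.66] [ 1.14  0.29 -0.54]
a 0.77 418 [458.58 233.8   20.  ]
  fit [447.28 238.92] 0.08598594460520881
lm [(0.58, array([446.06, 233.25,   0.  ]))]
lm []
```

View pics/s4.png

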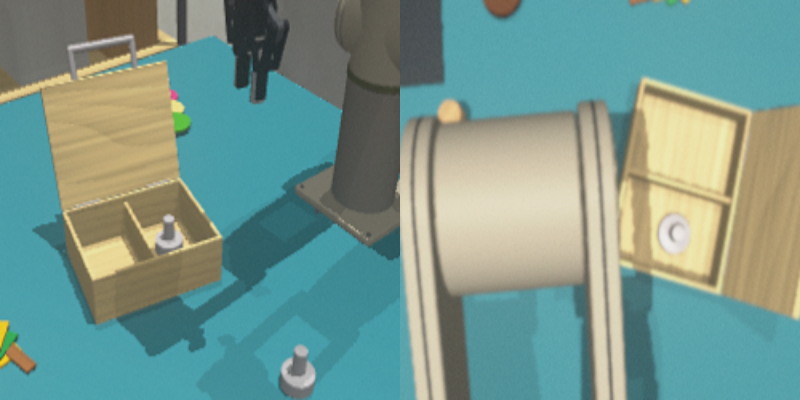

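The lid stays open at the rest. The table weight is at (298,372) in the left part, and the spare is untouched in the near bay. The arm hides the weight from the top camera, so I cross-check with the first top picture.

Run:
```python
from fit import *
b=r.snapshot("top");a=r.snapshot("scene")
for s,f,(x,y) in((b,"t0",(189,211)),(a,"s0",(316,246))):
    im=cv2.imread(f"pics/{f}.png");h=cv2.cvtColor(im,cv2.COLOR_BGR2HSV)
    M=np.zeros(im.shape[:2],np.uint8);w=22;M[y-w:y+w,x-w:x+w]=(h[y-w:y+w,x-w:x+w,1]<90)
    n,L,st,c=cv2.connectedComponentsWithStats(M);k=1+st[1:,4].argmax();M=(L==k)
    print(f,M.sum(),c[k],*fit(weight,[452,242],[5,5],[(s,M)]),atz(s,c[k],10))
```

```text
t0 387 [190.01 212.04] [450.11 241.62] 0.11111111111111116 [450.23 241.87  10.  ]
s0 445 [315.77 246.87] [449.72 239.68] 0.046086719389146436 [444.31 235.69  10.  ]
```

Call:
carry_out(commands=[{"jaw": 0.05, "translation": [0.009, 0.036, 0], "spin": 0}, {"jaw": 0.05, "translation": [0.009, 0.036, 0], "spin": 0}, {"jaw": 0.05, "translation": [0.009, 0.036, 0], "spin": 0}, {"jaw": 0.05, "translation": [0.009, 0.036, 0], "spin": 0}, {"jaw": 0.05, "translation": [0, 0, 0.04], "spin": 0}, {"jaw": 0.05, "translation": [0, 0, 0.04], "spin": 0}, {"jaw": 0.05, "translation": [0, 0, 0.04], "spin": 0}, {"jaw": 0.05, "translation": [0, 0, 0.04], "spin": 0}])

```text
time: 20.23
tool_pos: [450.6, 239.2, 190.7]
tcp_rot: [180.0, 0.0, 167.9]
ft_force: [0.3, 0.9, -0.5]
finger_gap: 50.0
grip_force: 0.0
```

Call:
carry_out(commands=[{"jaw": 0.05, "translation": [0, 0, 0.04], "spin": 0}, {"jaw": 0.05, "translation": [0, 0, 0.035], "spin": 0}, {"jaw": 0.05, "translation": [0, 0, 0.025], "spin": 0}, {"jaw": 0.05, "translation": [0, 0, 0.012], "spin": 0}, {"jaw": 0.05, "translation": [0, 0, 0], "spin": 0}, {"jaw": 0.05, "translation": [0, 0, 0], "spin": 0}, {"jaw": 0.05, "translation": [0, 0, 0], "spin": 0}, {"jaw": 0.05, "translation": [0, 0, 0], "spin": 0}])

```text
time: 20.9
tool_pos: [452.1, 240.8, 82.8]
tcp_rot: [179.9, 0.2, 168.0]
ft_force: [0.8, 0.3, 0.1]
finger_gap: 50.0
grip_force: 0.0
```

Run:
```python
from h import *
s=r.sense();print(s["tool_pos"],s["ft_force"])
a=r.snapshot("scene")
print("tcp px",proj(a,[s["tool_pos"]]),"grip axis",proj(a,[[449.8,240.5,z] for z in(0,22,60)]))
cv2.imwrite("pics/c5.png",cv2.resize(a["pixels"][190:280,265:365],None,fx=5,fy=5))
```

```text
[452.07650276 240.82702168  82.84792263] [0.78486939 0.34991605 0.06194451]
tcp px [[318.4405893  228.67877556]] grip axis [[315.16906858 251.53183276]
 [316.14287819 245.58038362]
 [317.89286659 234.90589285]]
```

View pics/c5.png

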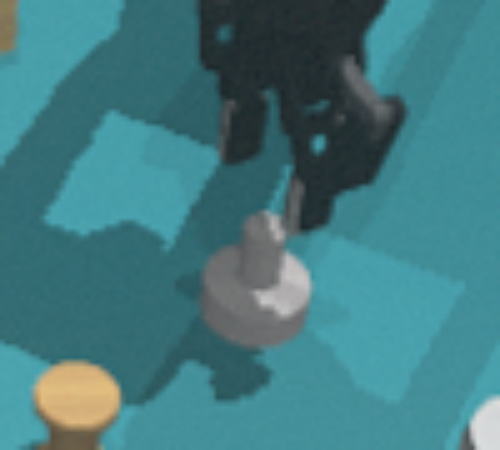

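The fingers straddle the grip: the tips are at (235,160) and (310,228) in the crop, with the grip top at (265,215). Next I descend and close.

Call:
carry_out(commands=[{"jaw": 0.05, "translation": [0, 0, 0.015], "spin": 0}, {"jaw": 0.05, "translation": [0, 0, 0.015], "spin": 0}, {"jaw": 0.05, "translation": [0, 0, 0.012], "spin": 0}, {"jaw": 0.05, "translation": [0, 0, 0.008], "spin": 0}, {"jaw": 0.05, "translation": [0, 0, 0], "spin": 0}, {"jaw": 0.05, "translation": [0, 0, 0], "spin": 0}, {"jaw": 0.05, "translation": [0, 0, 0], "spin": 0}, {"jaw": 0.05, "translation": [0, 0, 0], "spin": 0}])

```text
time: 21.62
tool_pos: [450.9, 240.6, 31.2]
tcp_rot: [179.9, 0.1, 168.0]
ft_force: [0.0, -0.2, 0.5]
finger_gap: 49.8
grip_force: 0.0
```

Call:
carry_out(commands=[{"jaw": 0.04, "translation": [0, 0, 0], "spin": 0}, {"jaw": 0.034, "translation": [0, 0, 0], "spin": 0}, {"jaw": 0.028, "translation": [0, 0, 0], "spin": 0}, {"jaw": 0.022, "translation": [0, 0, 0], "spin": 0}, {"jaw": 0.015, "translation": [0, 0, 0], "spin": 0}, {"jaw": 0.015, "translation": [0, 0, 0], "spin": 0}, {"jaw": 0.015, "translation": [0, 0, 0], "spin": 0}, {"jaw": 0.015, "translation": [0, 0, 0], "spin": 0}], squeeze=40)

```text
time: 22.28
tool_pos: [450.2, 240.0, 30.5]
tcp_rot: [-180.0, 0.0, 168.0]
ft_force: [-1.4, -5.0, 5.9]
finger_gap: 20.6
grip_force: 39.3
```

Call:
carry_out(commands=[{"jaw": 0.015, "translation": [0, 0, -0.005], "spin": 0}, {"jaw": 0.015, "translation": [0, 0, -0.01], "spin": 0}, {"jaw": 0.015, "translation": [0, 0, -0.02], "spin": 0}, {"jaw": 0.015, "translation": [0, 0, -0.025], "spin": 0}, {"jaw": 0.015, "translation": [0, 0, -0.025], "spin": 0}, {"jaw": 0.015, "translation": [0, 0, -0.025], "spin": 0}, {"jaw": 0.015, "translation": [0, 0, -0.015], "spin": 0}, {"jaw": 0.015, "translation": [0, 0, 0], "spin": 0}])

```text
time: 22.95
tool_pos: [452.4, 241.5, 160.0]
tcp_rot: [179.8, 0.3, 168.0]
ft_force: [1.0, -0.5, -3.9]
finger_gap: 20.4
grip_force: 39.8
```

Call:
carry_out(commands=[{"jaw": 0.015, "translation": [-0.007, -0.012, 0], "spin": 0}, {"jaw": 0.015, "translation": [-0.0135, -0.023, 0], "spin": 0}, {"jaw": 0.015, "translation": [-0.0135, -0.023, 0], "spin": 0}, {"jaw": 0.015, "translation": [-0.0135, -0.023, 0], "spin": 0}, {"jaw": 0.015, "translation": [-0.0135, -0.0235, 0], "spin": 0}, {"jaw": 0.015, "translation": [-0.0135, -0.0235, 0], "spin": 0}, {"jaw": 0.015, "translation": [-0.0135, -0.0235, 0], "spin": 0}, {"jaw": 0.015, "translation": [-0.0135, -0.0235, 0], "spin": 0}])

```text
time: 23.62
tool_pos: [512.1, 46.8, 153.6]
tcp_rot: [-180.0, -0.1, 168.0]
ft_force: [0.9, 0.8, -4.2]
finger_gap: 20.8
grip_force: 39.9
```

Call:
carry_out(commands=[{"jaw": 0.015, "translation": [-0.0135, -0.0235, 0], "spin": 0}, {"jaw": 0.015, "translation": [-0.0135, -0.0235, 0], "spin": 0}, {"jaw": 0.015, "translation": [-0.0135, -0.0235, 0], "spin": 0}, {"jaw": 0.015, "translation": [-0.0135, -0.0235, 0], "spin": 0}, {"jaw": 0.015, "translation": [-0.0135, -0.0235, 0], "spin": 0}, {"jaw": 0.015, "translation": [-0.0135, -0.0235, 0], "spin": 0}, {"jaw": 0.015, "translation": [-0.0075, -0.0135, 0], "spin": 0}, {"jaw": 0.015, "translation": [0, 0, 0], "spin": 0}])

```text
time: 24.28
tool_pos: [567.1, -124.4, 153.8]
tcp_rot: [-180.0, -0.1, 167.8]
ft_force: [0.0, -0.5, -3.9]
finger_gap: 20.5
grip_force: 40.0
```

Run:
```python
from fit import *
s=r.sense();print(s["time"],s["tool_pos"],s["ft_force"])
ex=np.array([-.2077,-.978]);ey=np.array([.978,-.2077]);d=np.array(s["tool_pos"][:2])-[511.8,-122];print("case xy",d@ex,d@ey)
a=r.snapshot("scene");b=r.snapshot("top")
cv2.imwrite("pics/c6.png",np.hstack([cv2.resize(a["pixels"][80:240,150:300],None,fx=2.6,fy=2.6),cv2.resize(b["pixels"][110:270,260:410],None,fx=2.6,fy=2.6)]))
```

```text
24.2833 [ 567.1  -124.39  153.78] [ 0.01 -0.52 -3.92]
case xy -9.149429585002109 54.58324732059145
```

View pics/c6.png

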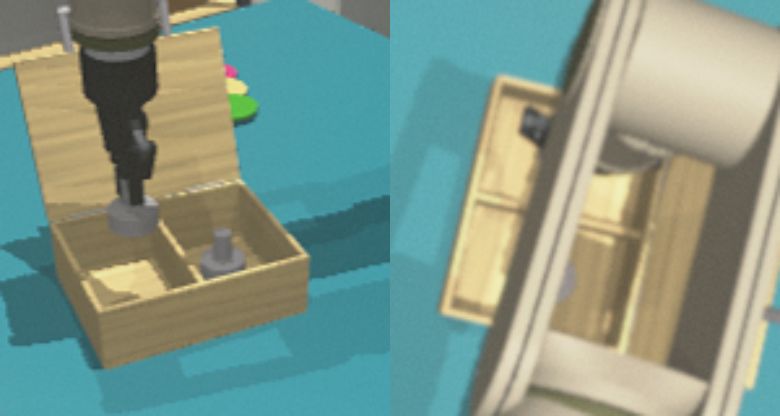

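The weight hangs over the empty bay, disc at (133,215) in the left crop, clear of the divider. The lid is still open. Next I shift 6 mm to the bay centre and lower.

Call:
carry_out(commands=[{"jaw": 0.015, "translation": [-0.006, -0.003, 0], "spin": 0}, {"jaw": 0.015, "translation": [0, 0, 0.008], "spin": 0}, {"jaw": 0.015, "translation": [0, 0, 0.014], "spin": 0}, {"jaw": 0.015, "translation": [0, 0, 0.016], "spin": 0}, {"jaw": 0.015, "translation": [0, 0, 0.016], "spin": 0}, {"jaw": 0.015, "translation": [0, 0, 0.01], "spin": 0}, {"jaw": 0.015, "translation": [0, 0, 0.004], "spin": 0}, {"jaw": 0.015, "translation": [0, 0, 0], "spin": 0}])

```text
time: 25.05
tool_pos: [571.6, -124.9, 85.6]
tcp_rot: [180.0, -0.2, 168.0]
ft_force: [-0.2, -0.2, -3.9]
finger_gap: 21.1
grip_force: 39.9
```

Call:
carry_out(commands=[{"jaw": 0.015, "translation": [0, 0, 0.008], "spin": 0}, {"jaw": 0.015, "translation": [0, 0, 0.01], "spin": 0}, {"jaw": 0.015, "translation": [0, 0, 0.01], "spin": 0}, {"jaw": 0.015, "translation": [0, 0, 0.007], "spin": 0}, {"jaw": 0.015, "translation": [0, 0, 0.004], "spin": 0}, {"jaw": 0.015, "translation": [0, 0, 0.002], "spin": 0}, {"jaw": 0.015, "translation": [0, 0, 0], "spin": 0}, {"jaw": 0.015, "translation": [0, 0, 0], "spin": 0}])

```text
time: 25.72
tool_pos: [572.7, -125.8, 46.4]
tcp_rot: [180.0, 0.0, 168.0]
ft_force: [0.5, -0.4, -5.0]
finger_gap: 21.0
grip_force: 40.0
```

Call:
carry_out(commands=[{"jaw": 0.015, "translation": [0, 0, 0.0008], "spin": 0}, {"jaw": 0.015, "translation": [0, 0, 0.0008], "spin": 0}, {"jaw": 0.015, "translation": [0, 0, 0.0008], "spin": 0}, {"jaw": 0.015, "translation": [0, 0, 0.0008], "spin": 0}, {"jaw": 0.015, "translation": [0, 0, 0.0008], "spin": 0}, {"jaw": 0.015, "translation": [0, 0, 0.0008], "spin": 0}, {"jaw": 0.015, "translation": [0, 0, 0.0006], "spin": 0}, {"jaw": 0.015, "translation": [0, 0, 0.0006], "spin": 0}])

```text
time: 26.38
tool_pos: [572.5, -125.7, 40.1]
tcp_rot: [180.0, -0.0, 168.0]
ft_force: [0.4, 0.1, -3.7]
finger_gap: 20.6
grip_force: 40.0
```

Call:
carry_out(commands=[{"jaw": 0.015, "translation": [0, 0, 0.0005], "spin": 0}, {"jaw": 0.015, "translation": [0, 0, 0.0005], "spin": 0}, {"jaw": 0.015, "translation": [0, 0, 0.0005], "spin": 0}, {"jaw": 0.015, "translation": [0, 0, 0.0005], "spin": 0}, {"jaw": 0.015, "translation": [0, 0, 0.0005], "spin": 0}, {"jaw": 0.015, "translation": [0, 0, 0], "spin": 0}, {"jaw": 0.015, "translation": [0, 0, 0], "spin": 0}, {"jaw": 0.015, "translation": [0, 0, 0], "spin": 0}])

```text
time: 27.05
tool_pos: [572.6, -125.8, 37.7]
tcp_rot: [-180.0, 0.0, 168.0]
ft_force: [0.1, -0.3, -5.1]
finger_gap: 20.8
grip_force: 40.0
```

Call:
carry_out(commands=[{"jaw": 0.015, "translation": [0, 0, 0.0004], "spin": 0}, {"jaw": 0.015, "translation": [0, 0, 0.0004], "spin": 0}, {"jaw": 0.015, "translation": [0, 0, 0.0004], "spin": 0}, {"jaw": 0.015, "translation": [0, 0, 0.0004], "spin": 0}, {"jaw": 0.015, "translation": [0, 0, 0.0004], "spin": 0}, {"jaw": 0.015, "translation": [0, 0, 0], "spin": 0}, {"jaw": 0.015, "translation": [0, 0, 0], "spin": 0}, {"jaw": 0.015, "translation": [0, 0, 0], "spin": 0}])

```text
time: 27.72
tool_pos: [572.7, -125.8, 36.5]
tcp_rot: [-180.0, 0.0, 168.0]
ft_force: [-5.1, 1.9, 5.7]
finger_gap: 20.9
grip_force: 41.0
```

The floor is felt. I release gently and lift clear.

Call:
carry_out(commands=[{"jaw": 0.015, "translation": [0, 0, -0.0005], "spin": 0}, {"jaw": 0.022, "translation": [0, 0, -0.0005], "spin": 0}, {"jaw": 0.026, "translation": [0, 0, 0], "spin": 0}, {"jaw": 0.032, "translation": [0, 0, 0], "spin": 0}, {"jaw": 0.04, "translation": [0, 0, 0], "spin": 0}, {"jaw": 0.045, "translation": [0, 0, 0], "spin": 0}, {"jaw": 0.045, "translation": [0, 0, 0], "spin": 0}, {"jaw": 0.045, "translation": [0, 0, 0], "spin": 0}])

```text
time: 28.38
tool_pos: [572.6, -125.8, 36.7]
tcp_rot: [180.0, 0.0, 168.0]
ft_force: [0.2, 1.1, 0.2]
finger_gap: 45.3
grip_force: 0.0
```

Call:
carry_out(commands=[{"jaw": 0.045, "translation": [0, 0, -0.005], "spin": 0}, {"jaw": 0.045, "translation": [0, 0, -0.015], "spin": 0}, {"jaw": 0.045, "translation": [0, 0, -0.025], "spin": 0}, {"jaw": 0.045, "translation": [0, 0, -0.035], "spin": 0}, {"jaw": 0.045, "translation": [0, 0, -0.035], "spin": 0}, {"jaw": 0.045, "translation": [0, 0, -0.035], "spin": 0}, {"jaw": 0.045, "translation": [0, 0, -0.035], "spin": 0}, {"jaw": 0.045, "translation": [0, 0, -0.035], "spin": 0}])

```text
time: 29.05
tool_pos: [572.3, -125.6, 259.0]
tcp_rot: [-180.0, 0.0, 168.0]
ft_force: [0.8, 0.3, -0.8]
finger_gap: 45.2
grip_force: 0.0
```

Call:
carry_out(commands=[{"jaw": 0.045, "translation": [0, 0.03, 0], "spin": 0}, {"jaw": 0.045, "translation": [0, 0.04, 0], "spin": 0}, {"jaw": 0.045, "translation": [0, 0.04, 0], "spin": 0}, {"jaw": 0.045, "translation": [0, 0.04, 0], "spin": 0}, {"jaw": 0.045, "translation": [0, 0.04, 0], "spin": 0}, {"jaw": 0.045, "translation": [0, 0.04, 0], "spin": 0}, {"jaw": 0.045, "translation": [0, 0.02, 0], "spin": 0}, {"jaw": 0.045, "translation": [0, 0, 0], "spin": 0}])

```text
time: 29.72
tool_pos: [624.6, 123.6, 256.8]
tcp_rot: [179.9, -0.0, 168.3]
ft_force: [0.0, -0.6, 0.4]
finger_gap: 44.8
grip_force: 0.0
```

```bash
python3 m3.py c7 | cut -c1-200
python3 - <<'E'
from fit import *
a=r.snapshot("scene");b=r.snapshot("top")
cv2.imwrite("pics/c8.png",np.hstack([cv2.resize(a["pixels"][60:240,140:320],None,fx=2.2,fy=2.4),cv2.resize(b["pixels"][110:290,260:440],None,fx=2.2,fy=2.4)]))
for s in(a,b):
    q=r.regions_of(s,"lid")
    if q:
        M=cv2.resize(q[0]["pixels"].astype(np.uint8),None,fx=4,fy=4,interpolation=cv2.INTER_NEAREST)
        g=cost(lid,[(s,M)]);print([(round(float(t),2),round(float(g([511.8,-122,-1.78,t])),3)) for t in np.arange(1.75,2.1,.04)])
    for x in r.landmark_of(s,"weight")[:2]: print("w",x["score"],atz(s,x["xy"],6))
s=r.sense();print(s["time"],s["tool_pos"],s["ft_force"])
E
```

```text
0.86 3624
[(np.float64(1.0), np.float64(0.64)), (np.float64(1.06), np.float64(0.61)), (np.float64(1.12), np.float64(0.58)), (np.float64(1.18), np.float64(0.55)), (np.float64(1.24), np.float64(0.52)), (np.float6
0.77 5671
[(np.float64(1.0), np.float64(0.96)), (np.float64(1.06), np.float64(0.96)), (np.float64(1.12), np.float64(0.96)), (np.float64(1.18), np.float64(0.95)), (np.float64(1.24), np.float64(0.95)), (np.float6
0.73 [598.69 479.88 185.  ]
[(1.75, 0.377), (1.79, 0.364), (1.83, 0.352), (1.87, 0.344), (1.91, 0.335), (1.95, 0.327), (1.99, 0.322), (2.03, 0.317), (2.07, 0.315)]
w 0.61 [ 568.62 -127.87    6.  ]
[(1.75, 0.249), (1.79, 0.242), (1.83, 0.233), (1.87, 0.147), (1.91, 0.061), (1.95, 0.114), (1.99, 0.187), (2.03, 0.236), (2.07, 0.25)]
w 0.72 [ 578.69 -123.47    6.  ]
30.3167 [624.64 118.23 256.8 ] [ 0.06 -0.27  0.16]
```

View pics/c8.png

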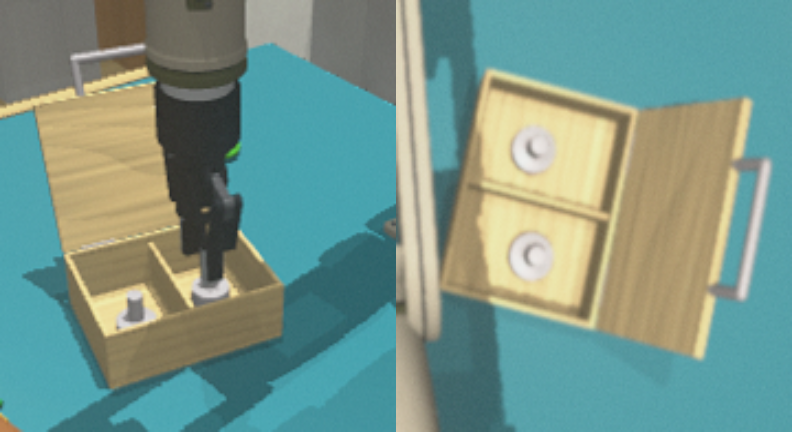

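Both weights stand upright in their bays: the placed one at (533,150) in the right part, the spare at (531,256). The lid rests at about 1.91 rad, the same as at contact, and the arm touches nothing, so I hand in.

```bash
python3 -c "
from bench import r
print(r.hand_in())"
```

```text
the job is handed in; nothing more can be done
None
```

I opened the lid against the buffer at about 1.91 rad, pressed it there lightly (about 9 N at the handle, including roughly 3 N of hinge friction), and set the weight upright in the empty bay. I handed the job in at about 30 s; the last picture shows the lid still open and both weights upright, but `hand_in()` returned no verdict.

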